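# Find the hidden eject key of the tip-box dock and press it

### The arm

A 6-joint arm with a two-finger parallel gripper is mounted at the origin on a cart in front of the work surface, level with it; the furniture and walls round the work are solid. World frame = base frame: x ahead of the robot, y to its left, z up, the work surface at z = 0. Lengths are in m, angles in degrees, forces in N, time in s.
With the tool pointing down it reaches from about 0.375 to 0.9 m from the base axis. Payload 3.1 kg.
Tool frame: the origin (TCP) lies between the finger pads; the fingertips stand 11 mm ahead of it and the grasp point (between the pads) lies 8 mm behind it; x points along the fingers, y is the direction in which the jaws open and shut, and the axes are right-handed (so a half turn about x gives the same grasp; the last joint's range is limited). The gripper opens to 87 mm and grips with 3 to 60 N. Pads are 19 mm wide; open, the fingers measure 117 mm over their backs; the gripper's body (75 mm by 190 mm) begins 51 mm behind the grasp point.
Start: joints at [-75.373, 30.224, 82.088, -0, 67.689, -10.227], TCP at [0.263, -0.567, 0.234] pointing down, gripper open.
Joint ranges: [-176.69, 176.69], [-43.24, 126.21], [12.49, 139.97], [-82, 262], [0, 151.66], [-163.58, 163.58]. Speed limits (degrees/s): [159.86, 159.86, 180, 180, 180, 180].

### API

Orientations are given as a 3x3 rotation matrix whose columns are the frame's x, y, z axes.
In Python, from rig import bot gives the robot as it stands.
- The arm moves only by the shell command python3 -m inch 'ROWS' [OPENING]. ROWS is a JSON object of lists of equal length, an entry for each row: "dp": the shift along the tool's x, y, z in mm, a list of three; "yaw": the turn about the tool's x in degrees. In form: {"dp": [[tx, ty, tz], ...], "yaw": [yaw, ...]}. A call has 1 to 20 rows; each row shifts and turns the commanded pose from where the row before left it, along the tool's axes as they then stand; what a row does not reach is not made up. A row lasts 1/12 s, in which the tool goes at most 41.7 mm and 7.16 degrees, less where a joint would pass 70% of its speed; a pose out of reach is approached as far as the arm can. A call is refused whole if a number of a shift passes 41.7 or a number of a turn 7.16, either way. A call with a gripper value outside its range is refused whole. OPENING is the finger opening in mm, from 0 to 87, set as the call begins (- or left out, the last holds). The fingers move at their own pace and stop on an object; the grip force is fixed at half the most. Time passes only in rows, so rows that do not move let the fingers close. It gives the time, the measured TCP pose, the force and the opening at its end, in the units of the state.
- bot.read_state(): the state, without advancing time (a new reading comes with each control period).
- bot.capture(name): name is "scene" or "side" or "wrist"; returns a dict with "color" (384x512x3 uint8, red, green, blue), "intrinsics" (3x3 intrinsics, pixels), "k1" (the pictures are not rectified: a ray, as slopes to the right and down, at radius r is drawn at 1 + k1 r^2 times it, then the intrinsics apply), "pose" (4x4, takes a point from camera to world coordinates). Camera axes: x right, y down, z forward; pixel columns grow to the right and rows downward; lengths in m; the calibration is good to about 2 mm. A picture is of the moment at which its call begins. There is no depth.
- bot.hand_in(): hands the job in, once; it reports no verdict.
The state is a dict: "time_s": time; "joint_positions": joint angles; "qvel": joint speeds; "tau": joint torques, N m; "position": TCP position; "tcp_rot": TCP orientation; "force": force on the tool from outside, world axes, zero at the start; "moment": the same for the moment, N m; "opening": opening from 0.0 (shut) to 1.0 (fully open).
Only numpy, scipy, OpenCV 4.12 (cv2) and the standard library are available. Lean on these libraries where they do the work, as an engineer would, in place of code of your own. Each camera call takes 0.05 s, during which the arm holds its last target.

### The job

The blue pipette-tip box has to come out of its dock. Feel along the back edge of the dock's black rail (the side away from the robot) with a fingertip until you find the hidden notch, then press the spring key inside it fully home, towards the robot, so that the ejector slides the box forward, and let the key spring back. Do not touch or lift the tip box itself, and leave the other things on the table where they are.

Things in the scene. Friction and masses are not known exactly. Their poses are not given: they have to be found in the camera images.
- dock: white dock fixed to the table, base plate 184 (x) x 248 (y) x 10 mm. Origin: on the table, 26 mm behind the middle of the base plate; x points to the back of the dock (away from the robot, turned at most 15 degrees), y to its left, z up. A black rail runs along its back: x = +18 to +58 mm, y = -120 to +120 mm, top 62 mm above the table; the space behind the rail is free
- edge_left (a point): left end (dock +y) of the upper back edge of the black rail, 62 mm above the table (dock x = +58 mm, y = +120 mm). The rail is five equal-looking black blocks side by side, each 48 mm long, centred at dock y = -96, -48, 0, +48 and +96 mm. One of them, a different one each time, has the notch; the back face of all the others is flat, upright, solid and does not give
- edge_right (a point): right end (dock -y) of the upper back edge of the black rail, 62 mm above the table (dock x = +58 mm, y = -120 mm). The notch lies in the middle of its block, open to the back and to the top, 40 mm long along the rail; its floor is 20 mm above the table (work with the fingertips 25 to 40 mm above the table). It is 16 mm deep from the back face of the rail to the key
- key (a joint): travel of the black key in the notch (38 mm wide, 21 to 61 mm above the table), m: 0 at rest, 0.010 fully home (pressed to dock -x). Spring 1.5 N at rest, 4 N fully in; a lever drives the ejector behind the tip box 2.5 times as far (25 mm), so the press takes about 4 to 10 N; it springs back when let go
- tip_box_docked: blue pipette-tip box full of yellow tips, no lid, 67 (x) x 122 (y) mm, 53 mm high, loose on the base plate between two low fences, close in front of the ejector. Origin: on its underside near the centre; axes as the dock. At the start at dock x = -36 mm, ejected at about -58 to -65 mm; a low lip on the dock stops it at about -80 mm
- brown_bottle: bystander: small brown bottle with a blue cap, 34 mm across, 62 mm high, standing; origin at the centre of its underside
- blood_tube: bystander: lying sample tube with a yellow cap, 107 x 18 mm; origin at its underside near the middle
- cap: bystander: yellow tube cap, 17 mm across, 20 mm high; origin at the centre of its underside
- dish: bystander: flat round red dish, 64 mm across, 6 mm high; origin at the centre of its underside
- tape_dispenser: bystander: dark tape dispenser, 135 x 55 x 68 mm; origin at the centre of its underside
Mind the look-alikes: they are no part of the job. What is shaped like the tip_box_docked but red is not meant.

How it is judged:
By the outcome, as a careful person would: the job done as asked, in the order asked, and still so for the second after the job is handed in, with the robot touching nothing.
It also fails if it takes over 64 s, if anything falls off the work surface, if the arm or the gripper's body presses on something with over 40 N, if the wrist force passes 120 N, or if a joint passes its speed limit or range.

## Working session

There is one attempt and no reset: what is moved stays moved. The work goes in short steps, Python scripts to look and compute and a shell command to move; the robot and the scene stay as the last step left them, time stands still between calls to the robot, and variables do not carry over. Pictures are saved under pics/ and viewed, and the job is handed in when it is done.

```bash
ls; mkdir -p pics
cat > h.py <<'E'
import numpy as np, cv2
from rig import bot
def ray(c,u,v):
    K=np.array(c["intrinsics"]);k=c["k1"];P=np.array(c["pose"])
    d=np.array([(u-K[0,2])/K[0,0],(v-K[1,2])/K[1,1]]);s=d.copy()
    for _ in range(30): s=d/(1+k*(s@s))
    return P[:3,3],P[:3,:3]@np.array([s[0],s[1],1])
def onz(c,u,v,z):
    o,d=ray(c,u,v);return o+d*(z-o[2])/d[2]
def proj(c,p):
    K=np.array(c["intrinsics"]);P=np.array(c["pose"])
    q=P[:3,:3].T@(np.array(p)-P[:3,3]);s=q[:2]/q[2];s=s*(1+c["k1"]*(s@s))
    return K[0,0]*s[0]+K[0,2],K[1,1]*s[1]+K[1,2]
E
python3 - <<'E'
from h import *
import pickle
for n in ["scene","side","wrist"]:
    c=bot.capture(n);cv2.imwrite(f"pics/{n}0.png",c["color"][:,:,::-1]);pickle.dump(c,open(f"{n}0.pkl","wb"))
    print(n,np.round(c["pose"],3).tolist(),c["intrinsics"][0][0],c["k1"])
s=bot.read_state();print(s["time_s"],s["position"],np.round(s["tcp_rot"],3),s["force"])
E
```

```text
pics
scene [[0.546, -0.514, 0.662, -0.421], [-0.838, -0.345, 0.423, -0.665], [0.011, -0.785, -0.62, 1.011], [0.0, 0.0, 0.0, 1.0]] 466.020569629148 -0.049114177089152104
side [[-0.935, -0.197, 0.295, 0.048], [-0.354, 0.486, -0.799, 1.314], [0.014, -0.851, -0.524, 0.955], [0.0, 0.0, 0.0, 1.0]] 485.1424313703403 -0.11831211876092709
wrist [[0.42, -0.864, -0.276, 0.339], [-0.907, -0.401, -0.125, -0.531], [-0.002, 0.303, -0.953, 0.385], [0.0, 0.0, 0.0, 1.0]] 286.99630765076444 -0.00567408808217894
0.15 [ 0.26258295 -0.56658015  0.23281668] [[-0.     0.42  -0.907]
 [ 0.002 -0.907 -0.42 ]
 [-1.    -0.002 -0.   ]] [-1.00843301  1.28527696  0.88835658]
```

View pics/scene0.png

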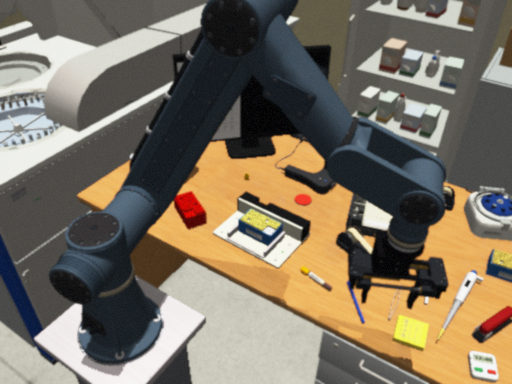

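View pics/side0.png

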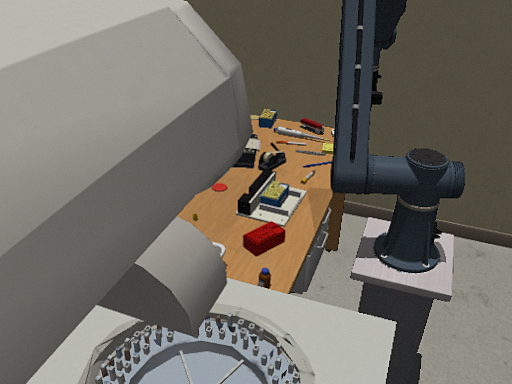

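View pics/wrist0.png

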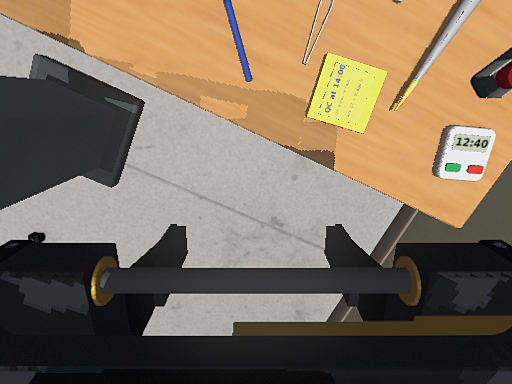

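The scene view shows the dock near (265,235) with its rail running from (240,200) to (308,232). The side view shows it near (270,195). I'll zoom in on both.

Run:
```python
import cv2
a=cv2.imread("pics/scene0.png")[180:280,190:340];cv2.imwrite("pics/sc1.png",cv2.resize(a,None,fx=5,fy=5,interpolation=cv2.INTER_CUBIC))
a=cv2.imread("pics/side0.png")[140:290,180:320];cv2.imwrite("pics/si1.png",cv2.resize(a,None,fx=4,fy=4,interpolation=cv2.INTER_CUBIC))
```

```text
(no output)
```

View pics/sc1.png

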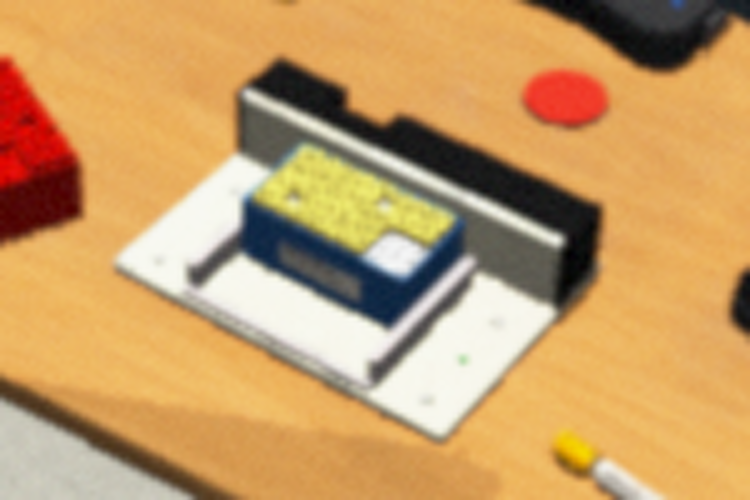

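View pics/si1.png

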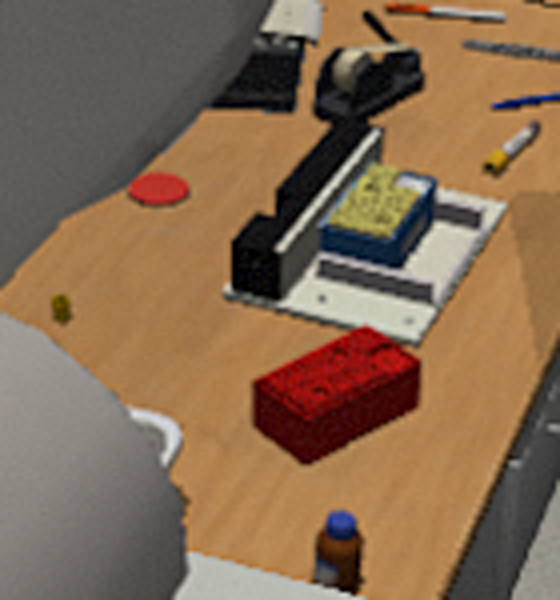

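```bash
cat > m.py <<'E'
from h import *
import pickle
sc=pickle.load(open("scene0.pkl","rb"));si=pickle.load(open("side0.pkl","rb"))
S=lambda x,y:(190+(x+.5)/5-.5,180+(y+.5)/5-.5)
D=lambda x,y:(180+(x+.5)/4-.5,140+(y+.5)/4-.5)
def p(n,c,uv,z): r=onz(c,*uv,z); print(n,np.round(r,4)); return r
bl=p("rail backL sc",sc,S(280,58),.062);br=p("rail backR sc",sc,S(602,207),.062)
fl=p("base FL sc",sc,S(115,263),.01);fr=p("base FR sc",sc,S(440,438),.01)
p("railfrontL",sc,S(240,92),.062);p("railfrontR",sc,S(562,245),.062)
p("notch a(+y)",sc,S(345,100),.062);p("notch b",sc,S(400,118),.062)
p("side backL",si,D(233,241),.062); p("side frontL",si,D(282,250),.062);p("side baseFL",si,D(415,343),.01);p("side baseFR",si,D(507,205),.01)
p("side notch L",si,D(250,215),.062);p("side notch R",si,D(277,190),.062)
print(np.linalg.norm(bl-br),np.linalg.norm(fl-fr))
for n,c,uv,z in [("dish",sc,S(566,98),.006),("cap",si,D(61,320),0),("disp1",si,D(318,115),0),("disp2",si,D(375,118),0),("bottle",si,D(340,585),0)]: p(n,c,uv,z)
for a,b in[(br,bl),(fr,fl)]: d=b-a; print(np.degrees(np.arctan2(-d[0],d[1])))
E
python3 m.py
```

```text
rail backL sc [0.5795 0.0043 0.062 ]
rail backR sc [ 0.567  -0.2406  0.062 ]
base FL sc [0.4053 0.0114 0.01  ]
base FR sc [ 0.3918 -0.2324  0.01  ]
railfrontL [0.5357 0.006  0.062 ]
railfrontR [ 0.5234 -0.2365  0.062 ]
notch a(+y) [ 0.5666 -0.0548  0.062 ]
notch b [ 0.5708 -0.0937  0.062 ]
side backL [0.5795 0.0057 0.062 ]
side frontL [0.5353 0.0033 0.062 ]
side baseFL [0.4078 0.0211 0.01  ]
side baseFR [ 0.3948 -0.2262  0.01  ]
side notch L [ 0.5817 -0.0395  0.062 ]
side notch R [ 0.5751 -0.0886  0.062 ]
0.24522851342541654 0.2442313609587212
dish [ 0.7108 -0.1431  0.006 ]
cap [ 0.7061  0.089  -0.    ]
disp1 [ 0.6265 -0.3424  0.    ]
disp2 [ 0.5701 -0.3586  0.    ]
bottle [0.3705 0.3161 0.    ]
-2.926514647507372
-3.158693689905081
```

The notch shows in both views, at dock y of about +48 (world about (0.5755,-0.070)), and the rail yaw is about -3°. I'll close the fingers, turn, go to a point behind the middle block, and check that by touch.

```bash
python3 -m inch '{"dp":[[0,0,0],[0,0,0],[0,0,0],[0,0,0],[0,-15,-10],[0,-29,-21],[0,-29,-21],[0,-29,-21],[0,-29,-21],[0,-29,-21],[0,-29,-21],[0,-29,-21],[0,-29,-21],[0,-29,-21],[0,-29,-21],[0,-29,-21],[0,-29,-21],[0,-29,-21],[0,-29,-21],[0,-15,-10]],"yaw":[6.9,6.9,6.9,7,0,0,0,0,0,0,0,0,0,0,0,0,0,0,0,0]}' 0
python3 -m inch '{"dp":[[0,0,0],[0,0,0]],"yaw":[0,0]}'
cat > look.py <<'E'
from h import *
import sys,pickle
n=sys.argv[1]
for k in sys.argv[2:]:
    c=bot.capture(k);cv2.imwrite(f"pics/{k}{n}.png",c["color"][:,:,::-1]);pickle.dump(c,open(f"{k}{n}.pkl","wb"))
s=bot.read_state();print(s["time_s"],s["position"],np.round(s["tcp_rot"],3).tolist(),s["force"],s["opening"],np.round(s["joint_positions"]))
E
python3 look.py 1 scene side wrist
```

```text
time_s: 1.82
position: [0.5996, -0.1425, 0.2334]
tcp_rot: [[0.001, -0.044, -0.999], [0.002, -0.999, 0.044], [-1.0, -0.002, -0.001]]
force: [0.9, -0.6, 0.0]
opening: 0.008
time_s: 1.98
position: [0.5977, -0.1453, 0.2331]
tcp_rot: [[-0.001, -0.045, -0.999], [0.0, -0.999, 0.045], [-1.0, -0.0, 0.001]]
force: [-0.3, 0.4, 0.4]
opening: 0.003
2.1333 [ 0.59704956 -0.14774946  0.2333803 ] [[-0.001, -0.05, -0.999], [0.0, -0.999, 0.05], [-1.0, 0.0, 0.001]] [-0.05322551 -0.41787944  0.06493714] 0.004641329246079534 [-24.  29.  84.  -0.  67.  69.]
```

```bash
python3 -c "
import cv2,numpy as np
a=cv2.imread('pics/scene1.png')[170:280,190:340];b=cv2.imread('pics/side1.png')[140:250,200:320]
cv2.imwrite('pics/c1.png',np.hstack([cv2.resize(a,(450,400),interpolation=2),cv2.resize(b,(350,400),interpolation=2)]))"
```

```text
(no output)
```

View pics/wrist1.png

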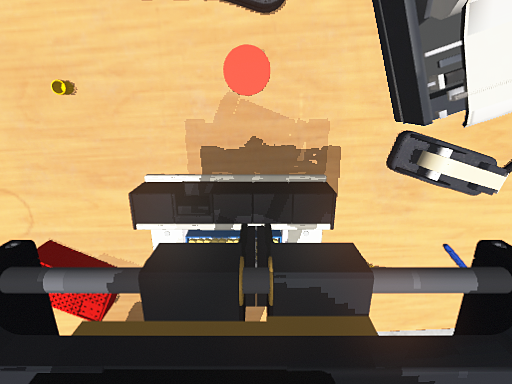

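View pics/c1.png

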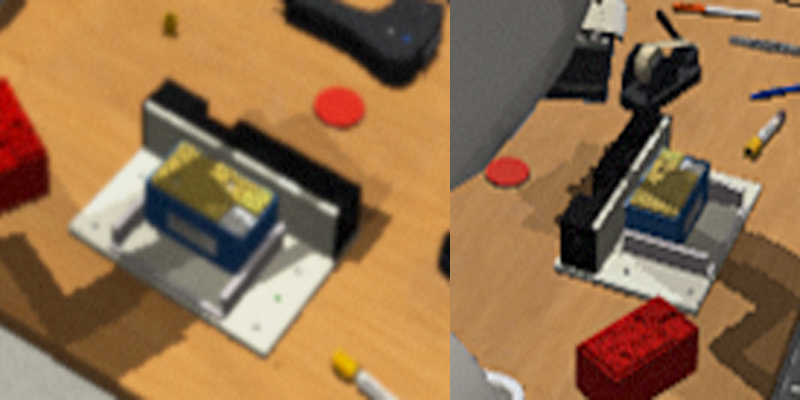

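The wrist view shows the rail's top and back at (130-335, 185-230). A recess shows at about x=178-212, left of centre, which is +y. Next I move out a bit and go down behind the middle block.

```bash
python3 -m inch '{"dp":[[0,-10,-8],[0,-10,-8],[0,-9,-4],[15,0,0],[25,0,0],[25,0,0],[25,0,0],[25,0,0],[25,0,0],[25,0,0],[15,0,0],[10,0,0],[0,0,0],[0,0,0],[0,0,0]],"yaw":[0,0,0,0,0,0,0,0,0,0,0,0,0,0,0]}'
python3 look.py 2 scene side wrist; python3 -c "
import cv2,numpy as np
a=cv2.imread('pics/scene2.png')[170:280,190:340];b=cv2.imread('pics/side2.png')[140:250,200:320]
cv2.imwrite('pics/c2.png',np.hstack([cv2.resize(a,(450,400),interpolation=2),cv2.resize(b,(350,400),interpolation=2)]))"
```

```text
time_s: 3.38
position: [0.6205, -0.1194, 0.0447]
tcp_rot: [[0.002, -0.049, -0.999], [-0.001, -0.999, 0.049], [-1.0, 0.001, -0.002]]
force: [0.2, -0.1, -0.2]
opening: 0.004
3.5333 [ 0.62038461 -0.11950641  0.04499272] [[0.003, -0.05, -0.999], [-0.001, -0.999, 0.05], [-1.0, 0.001, -0.003]] [ 0.11666941 -0.71623036  0.59362497] 0.004660891387236452 [-21.  45.  89.   0.  47.  72.]
```

View pics/c2.png

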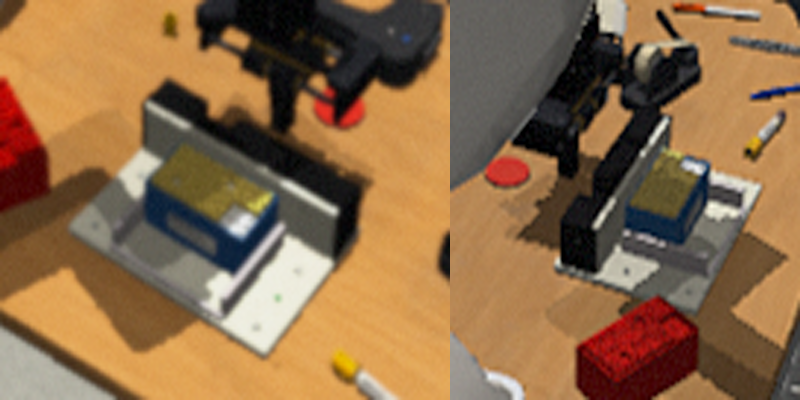

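View pics/wrist2.png

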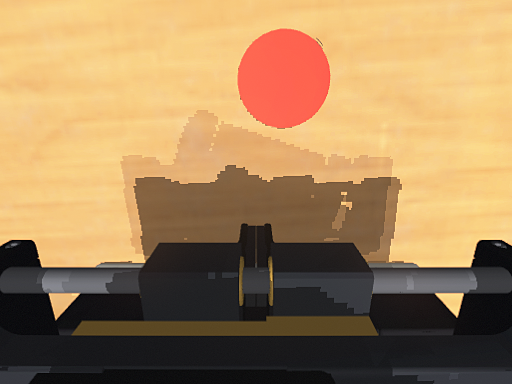

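```bash
python3 -m inch '{"dp":[[3,0,8],[0,0,8],[0,0,6],[0,0,3],[0,0,2],[0,0,0]],"yaw":[0,0,0,0,0,0]}'
python3 -m inch '{"dp":[[0,0,1.5],[0,0,1.5],[0,0,0]],"yaw":[0,0,0]}'
python3 -m inch '{"dp":[[0,0,1],[0,0,0]],"yaw":[0,0]}'
```

```text
time_s: 4.03
position: [0.5918, -0.1178, 0.0406]
tcp_rot: [[-0.001, -0.05, -0.999], [0.0, -0.999, 0.05], [-1.0, -0.0, 0.001]]
force: [-0.9, -0.0, -0.2]
opening: 0.001
time_s: 4.28
position: [0.5893, -0.1177, 0.0405]
tcp_rot: [[-0.0, -0.05, -0.999], [0.0, -0.999, 0.05], [-1.0, -0.0, 0.0]]
force: [0.6, 0.2, -0.4]
opening: 0.003
time_s: 4.45
position: [0.5883, -0.1177, 0.0405]
tcp_rot: [[-0.0, -0.05, -0.999], [0.0, -0.999, 0.05], [-1.0, -0.0, 0.0]]
force: [0.5, 0.3, -0.1]
opening: 0.003
```

```bash
for i in 1 ; do python3 -m inch '{"dp":[[0,0,1],[0,0,1],[0,0,0]],"yaw":[0,0,0]}' | grep -E "pos|force"
python3 -m inch '{"dp":[[0,0,1],[0,0,0]],"yaw":[0,0]}'| grep -E "pos|force"
python3 -m inch '{"dp":[[0,0,1],[0,0,0]],"yaw":[0,0]}'| grep -E "pos|force"
python3 -m inch '{"dp":[[0,0,1],[0,0,0]],"yaw":[0,0]}'| grep -E "pos|force"; done
```

```text
position: [0.5875, -0.1177, 0.0406]
force: [2.3, 1.1, -2.3]
position: [0.5875, -0.1178, 0.0407]
force: [5.3, 1.6, -3.4]
position: [0.5876, -0.1178, 0.0408]
force: [7.1, 2.7, -5.2]
position: [0.5876, -0.1178, 0.0408]
force: [9.3, 3.2, -6.6]
```

Block 0 is solid: contact is at TCP x=0.5875 and the force rises with no give. I'll ease off to a light press and slide along towards +y.

```bash
python3 -m inch '{"dp":[[0,0,-2.5],[0,-5,0],[0,-5,0],[0,-5,0],[0,-5,0],[0,-5,0],[0,-5,0],[0,0,0]],"yaw":[0,0,0,0,0,0,0,0]}' | grep -E "pos|force"
python3 -m inch '{"dp":[[0,-4,0],[0,-4,0],[0,0,0]],"yaw":[0,0,0]}'| grep -E "pos|force"
python3 -m inch '{"dp":[[0,-4,0],[0,0,0]],"yaw":[0,0]}'| grep -E "pos|force"
python3 -m inch '{"dp":[[0,-4,0],[0,0,0]],"yaw":[0,0]}'| grep -E "pos|force"
```

```text
position: [0.589, -0.0871, 0.0413]
force: [5.4, -0.7, -0.7]
position: [0.5864, -0.0782, 0.0406]
force: [0.5, 0.6, -0.3]
position: [0.586, -0.0741, 0.0401]
force: [-0.1, 0.9, 0.1]
position: [0.5872, -0.0706, 0.0403]
force: [0.7, 0.6, -0.7]
```

Contact is lost at y≈-0.078, so the notch is found. Now into it; I expect the key at TCP x≈0.574.

```bash
python3 -m inch '{"dp":[[0,0,3],[0,0,3],[0,0,3],[0,0,0]],"yaw":[0,0,0,0]}' | grep -E "pos|force"
python3 -m inch '{"dp":[[0,0,2],[0,0,0]],"yaw":[0,0]}'| grep -E "pos|force"
python3 -m inch '{"dp":[[0,0,2],[0,0,0]],"yaw":[0,0]}'| grep -E "pos|force"
python3 -m inch '{"dp":[[0,0,2],[0,0,0]],"yaw":[0,0]}'| grep -E "pos|force"
python3 -m inch '{"dp":[[0,0,2],[0,0,0]],"yaw":[0,0]}'| grep -E "pos|force"
```

```text
position: [0.578, -0.0711, 0.0404]
force: [0.2, -0.7, -0.1]
position: [0.5768, -0.0711, 0.0405]
force: [-0.7, 0.4, 0.5]
position: [0.5748, -0.0709, 0.0405]
force: [-0.2, -1.0, -0.9]
position: [0.5736, -0.071, 0.0406]
force: [0.5, 0.3, -0.3]
position: [0.5723, -0.071, 0.0407]
force: [3.6, 0.9, -2.0]
```

The key gives under about 3.6 N, with contact at TCP x≈0.5735. I'll keep pressing slowly.

```bash
python3 -m inch '{"dp":[[0,0,1],[0,0,1],[0,0,1],[0,0,0]],"yaw":[0,0,0,0]}'| grep -E "pos|force"
python3 -m inch '{"dp":[[0,0,1],[0,0,1],[0,0,0]],"yaw":[0,0,0]}'| grep -E "pos|force"
python3 -m inch '{"dp":[[0,0,1],[0,0,1],[0,0,0]],"yaw":[0,0,0]}'| grep -E "pos|force"
python3 -m inch '{"dp":[[0,0,1],[0,0,1],[0,0,0]],"yaw":[0,0,0]}'| grep -E "pos|force"
python3 -m inch '{"dp":[[0,0,1],[0,0,1],[0,0,0]],"yaw":[0,0,0]}'| grep -E "pos|force"
```

```text
position: [0.569, -0.0708, 0.0407]
force: [5.1, -0.2, -2.7]
position: [0.567, -0.0708, 0.0407]
force: [4.8, 0.8, -1.6]
position: [0.5653, -0.0707, 0.0407]
force: [5.7, 0.3, -3.3]
position: [0.5637, -0.0706, 0.0408]
force: [5.8, 0.0, -2.3]
position: [0.5637, -0.0707, 0.0408]
force: [9.3, 2.0, -6.0]
```

```bash
python3 -m inch '{"dp":[[0,0,1],[0,0,1],[0,0,0],[0,0,0]],"yaw":[0,0,0,0]}'| grep -E "pos|force"
python3 look.py 3 scene side; python3 -c "
import cv2,numpy as np
a=cv2.imread('pics/scene3.png')[170:280,190:340];b=cv2.imread('pics/side3.png')[140:250,200:320]
cv2.imwrite('pics/c3.png',np.hstack([cv2.resize(a,(450,400),interpolation=2),cv2.resize(b,(350,400),interpolation=2)]))"
```

```text
position: [0.5636, -0.0707, 0.0409]
force: [12.8, 2.9, -8.2]
9.2167 [ 0.5636401  -0.07068764  0.04092364] [[0.012, -0.051, -0.999], [-0.002, -0.999, 0.051], [-1.0, 0.001, -0.012]] [13.08755881  3.88392815 -8.4674971 ] 0.0035924343459833585 [-18.  42.  99.   0.  39.  74.]
```

View pics/c3.png

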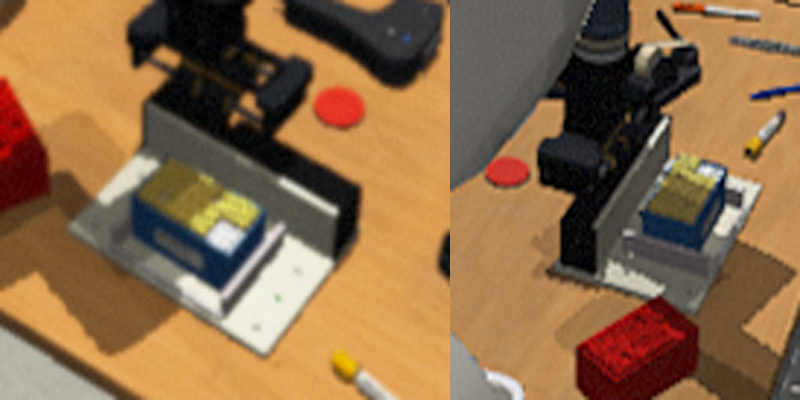

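The blue box has moved forward (scene crop (200,225), gap to the rail now visible), and the key is hard against its stop at 0.5636. Now I release it, back out and lift clear.

```bash
python3 -m inch '{"dp":[[0,0,-2],[0,0,-2],[0,0,-2],[0,0,-3],[0,0,-3],[0,0,-4],[0,0,-6],[0,0,-8],[0,0,-8],[0,0,-8],[0,0,-5],[-10,0,0],[-20,0,0],[-30,0,0],[-30,0,0],[-30,0,0],[-20,0,0],[-10,0,0],[0,0,0],[0,0,0]],"yaw":[0,0,0,0,0,0,0,0,0,0,0,0,0,0,0,0,0,0,0,0]}'
python3 -m inch '{"dp":[[0,20,0],[0,30,0],[0,30,0],[0,30,0],[0,20,0],[0,0,0],[0,0,0],[0,0,0]],"yaw":[0,0,0,0,0,0,0,0]}'
python3 look.py 4 scene side wrist; python3 -c "
import cv2,numpy as np
a=cv2.imread('pics/scene4.png')[170:280,190:340];b=cv2.imread('pics/side4.png')[140:250,200:320]
cv2.imwrite('pics/c4.png',np.hstack([cv2.resize(a,(450,400),interpolation=2),cv2.resize(b,(350,400),interpolation=2)]))"
```

```text
time_s: 10.88
position: [0.6087, -0.0725, 0.1906]
tcp_rot: [[-0.0, -0.05, -0.999], [0.0, -0.999, 0.05], [-1.0, -0.0, 0.0]]
force: [-0.6, 0.5, -0.8]
opening: 0.006
time_s: 11.55
position: [0.6016, -0.2014, 0.1887]
tcp_rot: [[-0.004, -0.05, -0.999], [0.003, -0.999, 0.05], [-1.0, -0.002, 0.004]]
force: [1.0, 0.7, -0.6]
opening: 0.007
11.7 [ 0.60241911 -0.20090647  0.18990645] [[-0.001, -0.048, -0.999], [0.001, -0.999, 0.048], [-1.0, -0.001, 0.001]] [-0.11471718  0.06606862  0.18431105] 0.004224969921329791 [-29.  34.  83.   0.  63.  64.]
```

View pics/c4.png

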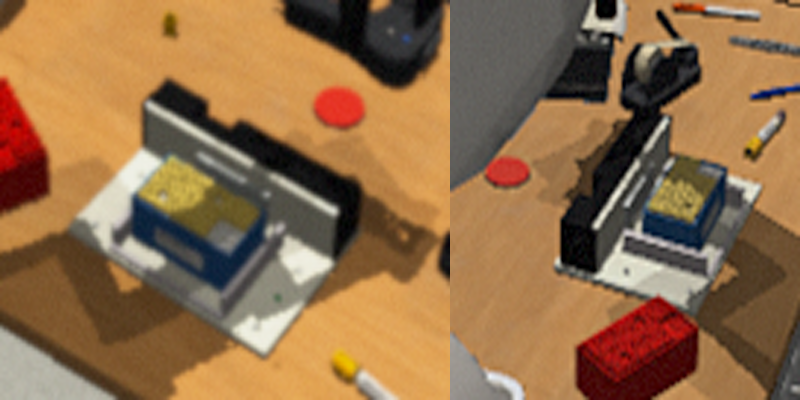

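View pics/scene4.png

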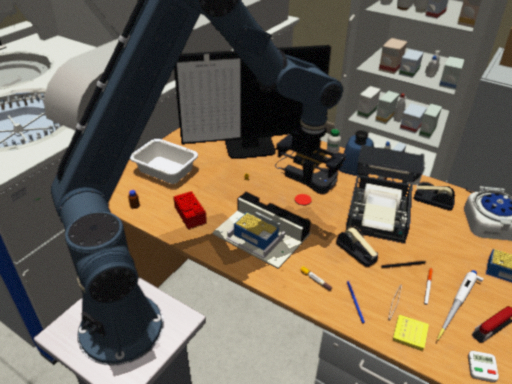

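The box stands forward, the robot is clear and the rest looks unchanged. I'll measure the box shift and check the key and bystanders.

```bash
python3 - <<'E'
from h import *
import pickle
ey=np.array([.05,.9987]);ex=np.array([.9987,-.05]);O=np.array([.573,-.118])-.058*ex
for k,w in[("scene",(215,300,200,260)),("side",(255,300,175,215))]:
  for n in(0,3,4):
    c=pickle.load(open(f"{k}{n}.pkl","rb"));h=cv2.cvtColor(c["color"],cv2.COLOR_RGB2HSV)
    m=cv2.inRange(h,(100,90,20),(125,255,255));q=np.zeros_like(m);a,b,d,e=w;q[d:e,a:b]=m[d:e,a:b]
    v,u=np.nonzero(q);P=np.c_[u,v]
    f=lambda i,z:np.round(1000*np.array([(onz(c,*P[i],z)[:2]-O)@ex,(onz(c,*P[i],z)[:2]-O)@ey]),1)
    print(k,n,len(P),"lowest",P[v.argmax()],f(v.argmax(),.01),"left",P[u.argmin()],f(u.argmin(),.06),"right",P[u.argmax()],f(u.argmax(),.06))
a=pickle.load(open("side0.pkl","rb"))["color"];b=pickle.load(open("side4.pkl","rb"))["color"]
for nm,lo,hi in[("red",(0,180,60),(6,255,255)),("yel",(22,150,60),(32,255,255))]:
  for im in(a,b):
    m=cv2.inRange(cv2.cvtColor(im,cv2.COLOR_RGB2HSV),lo,hi);n,_,s,ct=cv2.connectedComponentsWithStats(m)
    print(nm,[(np.round(ct[i],1).tolist(),int(s[i,4])) for i in range(1,n) if s[i,4]>8])
E
python3 -c "
import cv2,numpy as np
a=cv2.imread('pics/side0.png')[110:240,180:345];b=cv2.imread('pics/side4.png')[110:240,180:345]
cv2.imwrite('pics/cmp.png',np.hstack([cv2.resize(a,(400,315),interpolation=2),cv2.resize(b,(400,315),interpolation=2)]))"
```

```text
scene 0 307 lowest [267 244] [-57.6 -45. ] left [238 227] [-92.5  38.5] right [282 224] [ -2.4 -60.4]
scene 3 321 lowest [261 248] [-82.3 -40.2] left [234 224] [-89.1  56.3] right [278 228] [-24.5 -60.5]
scene 4 337 lowest [263 249] [-82.2 -47.4] left [234 229] [-106.7   42.7] right [277 229] [-29.9 -60.5]
side 0 187 lowest [277 206] [-51.3  27.6] left [258 178] [ 56.  -48.6] right [288 185] [-63.1 -47.6]
side 3 182 lowest [284 208] [-78.7  29.3] left [260 176] [ 55.1 -65.7] right [294 186] [-85.3 -50.1]
side 4 177 lowest [285 208] [-81.9  27.8] left [266 197] [-21.4  62.7] right [293 186] [-82.  -48.6]
red [([314.4, 122.8], 13), ([219.4, 186.8], 89), ([264.0, 236.4], 600)]
red [([306.6, 120.0], 11), ([219.4, 186.8], 87), ([263.8, 236.8], 669)]
yel [([328.6, 143.4], 10), ([327.4, 150.8], 37), ([194.7, 216.2], 20)]
yel [([326.9, 150.9], 28), ([194.8, 216.3], 20)]
```

View pics/cmp.png

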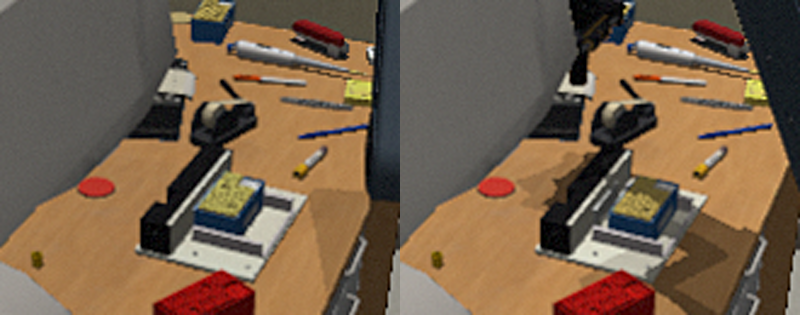

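View pics/wrist4.png

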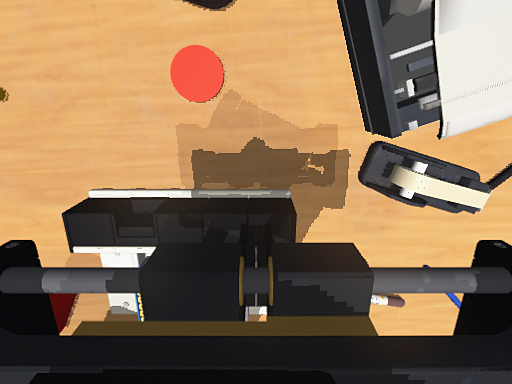

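```bash
python3 -c "
from rig import bot
print(bot.hand_in()); s=bot.read_state(); print(s['time_s'],s['force'])"
```

```text
the job is handed in; nothing more can be done
None
the job is handed in; nothing more can be done
```

The tip box is out: the key was pressed fully home, the ejector slid the box forward, and the robot was clear of everything when I handed the job in at about 12 s on the robot's clock.

- **Finding the notch:** the closed fingertips met the middle block as solid. I slid them along the back of the rail to dock left, and they dropped into the notch in the +48 mm block, where the camera pictures had also shown it.
- **Pressing the key:** I met the key at TCP x of about 0.5735 and pressed it about 10 mm at 4 to 6 N. It stopped hard at 0.5637, and I held it there at about 13 N.
- **Release:** I backed straight out, lifted clear and moved aside. Wrist force then read about zero.

**Last checks**
- **Box:** both views show it moved about 20 to 30 mm forward, most readings near 25 mm, which puts it at dock x of about -60 mm, within the expected range. Single-pixel readings scatter by a few millimetres, and shadows moved some colour-mask edges.
- **Bystanders:** the dish and cap (within 0.1 px), the red box and the sample tube (within about 0.5 px) did not move. I compared the tape dispenser only by eye, and it looked the same. The bottle I saw only in the last overall view, upright, without measuring it.
- **Key spring-back:** I did not measure this directly. I infer it from the finger having backed out freely.

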